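Fetch the spacer rings from behind the cans and load the coupling sleeve

ROBOT

A 6-joint arm with a two-finger parallel gripper is mounted at the origin on the work surface. World frame = base frame: x ahead of the robot, y to its left, z up, the work surface at z = 0. Lengths are in m, angles in rad, forces in N, time in s.
With the tool pointing down it reaches from about 0.35 to 0.85 m from the base axis. Payload 8.1 kg.
Tool frame: the origin (TCP) lies on the mounting face of the last link; the fingertips stand 186 mm ahead of it and the grasp point (between the pads) lies 167 mm ahead of it (robot.finger_overhang is the distance from the TCP to the fingertips, in m); z points along the fingers, y is the line along which they close (so a half turn about z gives the same grasp; the last joint's range is limited). The gripper opens to 93 mm and grips with 3 to 60 N. Pads are 15 mm wide; open, the fingers measure 128 mm over their backs; the gripper's body (75 mm by 188 mm) begins 65 mm behind the grasp point.
Start: joints at [1.185, 0.13, 1.488, -0, 1.523, -0.085], TCP at [0.178, 0.573, 0.405] pointing down, gripper open.
Joint ranges: [-2.96, 2.96], [-0.89, 2.26], [0.02, 2.5], [-1.34, 4.48], [0, 2.73], [-2.66, 2.66]. Speed limits (rad/s): [2.39, 2.39, 2.79, 3.14, 3.14, 3.14].

INTERFACE

Orientations are given as a rotation vector (axis times angle).
In Python, from plant import readout, read_camera, get_calibration, job, robot gives the robot as it stands.
- The arm moves only by the shell command python3 -m handwheel 'ROWS' [FORCE]. ROWS is JSON, a list of rows, each a list of 5 numbers: the shift along the world's x, y, z in cm, then the turn about the world's z in rad, then the closure, from 0 (fully open) to 1 (shut). In form: [[tx, ty, tz, spin, gripper], ...]. A call has 1 to 10 rows; each row shifts and turns the commanded pose from where the row before left it; what a row does not reach is not made up. A row lasts 1/8 s, in which the tool goes at most 62.5 mm and 10.7 degrees, less where a joint would pass 70% of its speed; a pose out of reach is approached as far as the arm can. A call is refused whole if a number of a shift passes 6.25 or a number of a turn 0.188, either way. A call with a gripper value outside its range is refused whole. The fingers move at their own pace and stop on an object; FORCE is the grip in N (left out, the last holds). Time passes only in rows, so rows that do not move let the fingers close. It gives the time, the measured TCP pose, the force, the opening and the grip force at its end, in the units of the state.
- readout.read_state(): the state, without advancing time (a new reading comes with each control period).
- read_camera(name): name is "side" or "top"; returns the picture (400x640x3 uint8, red, green, blue); there is no depth.
- get_calibration(name): a dict with "fovy" (degrees; the focal length in pixels is half the picture's height over the tangent of half this angle, whatever the lens; pixels are square), "cx", "cy" (the principal point, pixels), "pose" (4x4, takes a point from camera to world coordinates). Camera axes: x right, y down, z forward; pixel columns grow to the right and rows downward; lengths in m; the calibration is good to about 2 mm. A picture is of the moment at which its call begins. get_calibration takes no time and is no camera call.
- job.close_job(): hands the job in; it is judged then, once.
The state is a dict: "t": time; "q": joint angles; "dq": joint speeds; "joint_torque": joint torques, N m; "tool_pos": TCP position; "orientation": TCP orientation; "force": force on the tool from outside, world axes, zero at the start; "wrist_torque": the same for the moment, N m; "opening": finger opening in m; "gripper_force": force on a finger pad.
Only numpy, scipy, OpenCV 4.12 (cv2) and the standard library are available. Lean on these libraries where they do the work, as an engineer would, in place of code of your own. Each camera call takes 0.05 s, during which the arm holds its last target. There are 200 camera calls.

TASK

Stand the spray can and the oil tin, which block the grey tray, on the black rubber mat; then, with both standing there, take the two steel spacer rings from behind them and drop them flat into the coupling sleeve, the small-hole ring first and the wide-hole ring on top. Finally stand the can and the tin back in the tray, each on the very spot it came from. Keep the can and tin upright throughout, and leave the torch and pliers where they are.

Things in the scene. Friction and masses are not known exactly. Their poses are not given: they have to be found in the camera images.
- can: Spray can, upright: bare-metal cylinder, diameter 50, with a grey band; straight side from 0 to 98 high, then a sloping shoulder and a white cap (diameter 28), 118 high in all; about 0.25 kg. Stands in the tray's front half (-x side of the tray), in front of one of the rings, beside the tin; which of the two stands left varies. Origin: centre of its underside; z up.
- tin: Rectangular oil tin, upright: 44 (its x) by 50 (its y), flat sides 0 to 96 high with a grey band, small black screw cap (diameter 22, off centre by 8 along +y) up to 114; about 0.3 kg. Stands in the tray's front half beside the can. Origin: centre of its underside; z up.
- ring_small: Steel spacer ring lying flat, outer diameter 40, thickness 16, with a SMALL hole of diameter 10; 0.13 kg. Lies in the rear half (+x side) of the tray, close behind the can or the tin (gap 6 to 14), so that there is no room for a gripper above it until they are gone. Origin: centre of its underside; z is the ring's axis.
- ring_wide: Steel spacer ring lying flat, outer diameter 40, thickness 16, with a WIDE hole of diameter 26; 0.08 kg. Lies beside ring_small (centres about 100 apart), close behind the other of can and tin. Origin: centre of its underside; z is the ring's axis.
- caddy: Grey sheet-steel tray, fixed to the bench: 140 (its x) by 245 (its y), rim 14 high, walls and floor 4 thick, so that things in it stand 4 above the bench. Origin: centre of its underside; its x points away from the robot towards the rings' row (about x = +21), the can and tin stand at about x = -32, both rows at about y = +50 and -50.
- mat: Black rubber mat, fixed, flat on the bench to the right or the left of the tray: 200 (its x) by 130 (its y), 3 thick. Origin: centre of its underside.
- sleeve: Aluminium coupling sleeve, fixed upright, across the tray from the mat: flange diameter 96, 6 thick, with a tube open at the top. Rim 44 above the bench; outer diameter 53, flaring to 59 in the top 4; bore 43 (mouth about 48), bore floor 6 above the bench. The two rings stack in it; the upper ends 6 below the rim. Origin: centre of its underside; z up along the bore.
- torch: Bystander: black pocket torch lying on the bench to the left of and beyond the tray, 115 long, 36 high. Origin: under its middle on the bench; x points along it towards the lamp head.
- pliers: Bystander: steel pliers lying flat to the right of and beyond the tray, about 180 long, 12 high. Origin: under the joint region on the bench; x points towards the jaws.
Mind the look-alikes: they are no part of the job. Leave any orange look-alike of the ring_small alone.

How it is judged:
By the outcome, as a careful person would: the job done as asked, in the order asked, and still so for the second after the job is handed in, with the robot touching nothing.
It also fails if it takes over 136 s, if anything falls off the work surface, if the arm or the gripper's body presses on something with over 40 N, if the wrist force passes 120 N, or if a joint passes its speed limit or range.

## Working session

There is one attempt and no reset: what is moved stays moved. The work goes in short steps, Python scripts to look and compute and a shell command to move; the robot and the scene stay as the last step left them, time stands still between calls to the robot, and variables do not carry over. Pictures are saved under pics/ and viewed, at most 14 in all, crops included, and the job is handed in when it is done.

```bash
ls; mkdir -p pics
python3 - <<'E'
from plant import readout, read_camera, get_calibration
import cv2,numpy as np
for n in("top","side"):
    im=read_camera(n); cv2.imwrite(f"pics/{n}0.png",im[:,:,::-1]); c=get_calibration(n)
    print(n,{k:(np.round(v,4).tolist() if k=="pose" else v) for k,v in c.items()})
s=readout.read_state();print(s)
E
```

```text
pics
top {'fovy': 52.30481868452331, 'cx': 317.9788064673477, 'cy': 196.75629777086579, 'pose': [[0.0291, -0.9965, 0.0779, 0.4759], [-0.9994, -0.0303, -0.0137, 0.0006], [0.0161, -0.0775, -0.9969, 1.0631], [0.0, 0.0, 0.0, 1.0]]}
side {'fovy': 45.68446640093399, 'cx': 325.5008464677024, 'cy': 195.57187282447694, 'pose': [[0.9869, -0.1206, 0.1069, 0.484], [-0.1612, -0.7355, 0.658, -0.6986], [-0.0007, -0.6667, -0.7453, 0.8161], [0.0, 0.0, 0.0, 1.0]]}
{'t': 0.1, 'q': array([ 1.18458155e+00,  1.31090544e-01,  1.48913326e+00,  1.47039938e-05,
        1.52300911e+00, -8.54090848e-02]), 'dq': array([-0.001178  ,  0.00086767, -0.00064353,  0.00115226, -0.00065993,
        0.000671  ]), 'joint_torque': array([ 1.53624504e-03, -5.61346042e+01, -4.93092549e+01,  7.70444074e-02,
        2.92213418e-02, -2.00949827e-06]), 'tool_pos': array([0.1776807 , 0.57288182, 0.40380956]), 'orientation': array([-4.70666463e-01, -3.10573241e+00,  2.49951128e-03]), 'force': array([-0.9316481 , -0.00161583, -0.4796131 ]), 'wrist_torque': array([-0.02335352, -0.00155993,  0.03389102]), 'gripper_force': 0.0, 'opening': 0.0926344633660858}
```

View pics/top0.png

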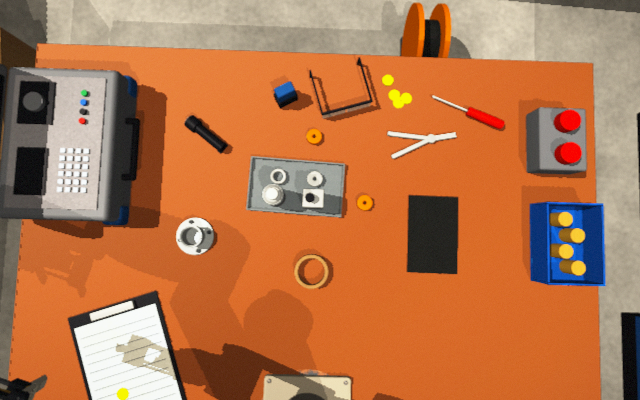

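View pics/side0.png

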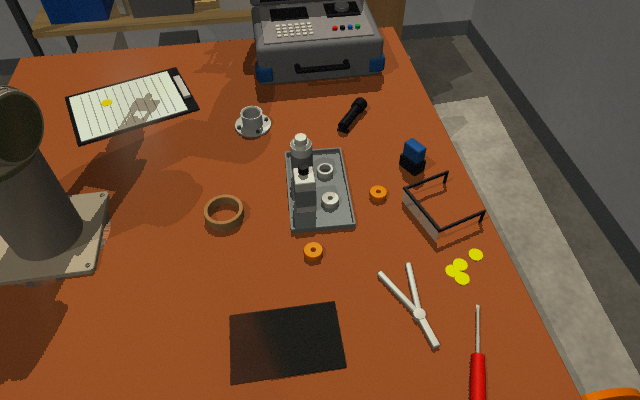

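Top: the tray is at about (297,187). The can (273,195) is on the left and the tin (312,198) on the right. The wide ring (278,176) is behind the can and the small ring (315,178) behind the tin. The sleeve is at (195,236) and the mat at (433,234). I'll enlarge these.

Run:
```python
import cv2,numpy as np
t=cv2.imread("pics/top0.png");s=cv2.imread("pics/side0.png")
cv2.imwrite("pics/topc.png",cv2.resize(t[150:225,240:350],None,fx=7,fy=7,interpolation=cv2.INTER_CUBIC))
a=cv2.resize(s[125:240,275:365],None,fx=5,fy=5,interpolation=cv2.INTER_CUBIC)
cv2.imwrite("pics/sidec.png",a)
b=cv2.resize(t[210:265,165:225],None,fx=6,fy=6,interpolation=cv2.INTER_CUBIC)
c=cv2.resize(s[95:150,225:285],None,fx=6,fy=6,interpolation=cv2.INTER_CUBIC)
cv2.imwrite("pics/slv.png",np.hstack([b,c]))
```

```text
(no output)
```

View pics/topc.png

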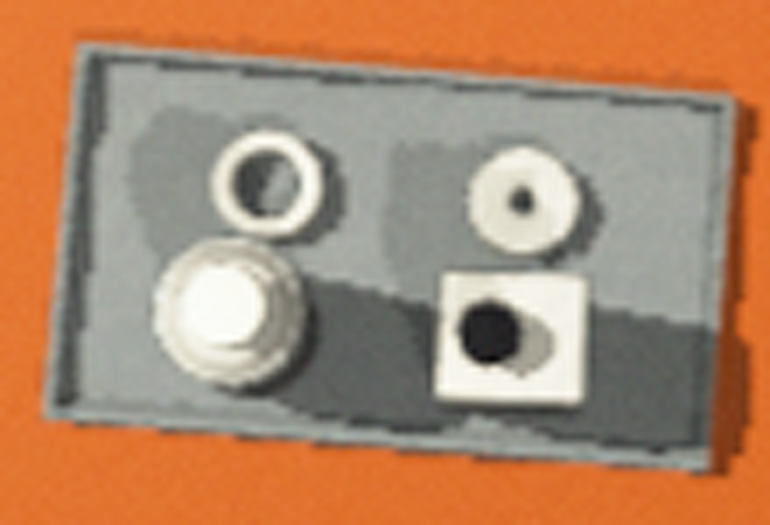

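View pics/sidec.png

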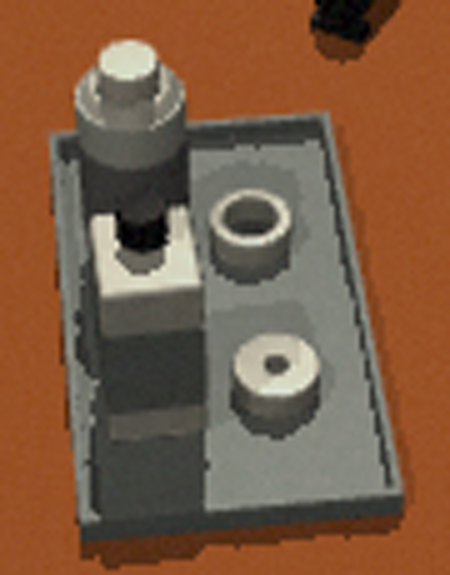

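View pics/slv.png

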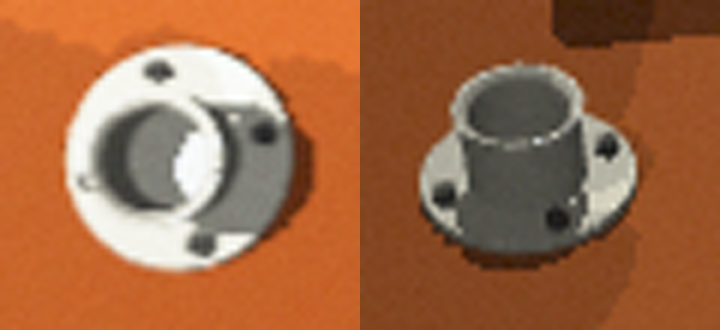

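```bash
cat > h.py <<'E'
import numpy as np
from plant import get_calibration
def ray(n,u,v):
    c=get_calibration(n);f=200/np.tan(np.radians(c["fovy"]/2));P=np.array(c["pose"])
    return P[:3,3],P[:3,:3]@np.array([(u-c["cx"])/f,(v-c["cy"])/f,1])
def at(n,u,v,z):
    o,d=ray(n,u,v);return (o+d*(z-o[2])/d[2])[:2]
def crop(n,U,V,z,k,ox,oy): return at(n,(U+.5)/k-.5+ox,(V+.5)/k-.5+oy,z)
E
python3 - <<'E'
from h import *
np.set_printoptions(precision=4,suppress=True)
T=lambda U,V,z:crop("top",U,V,z,7,240,150)
S=lambda U,V,z:crop("side",U,V,z,5,275,125)
c=np.array([T(*p,.014) for p in((78,46),(735,97),(715,470),(45,418))]);print("tray",c.mean(0),np.linalg.norm(np.diff(c,axis=0),axis=1))
dx=(c[0]+c[1]-c[2]-c[3]);dy=(c[0]+c[3]-c[1]-c[2]);print("yaw",np.arctan2(dx[1],dx[0]),np.arctan2(-dy[0],dy[1]))
c=np.array([S(*p,.014) for p in((50,135),(328,112),(403,490),(83,530))]);print("trayS",c.mean(0))
print("can cap",T(224,305,.122),S(129,61,.122),"shoulder",T(230,312,.102))
c=np.array([T(*p,.1) for p in((440,272),(588,274),(583,403),(437,400))]);print("tin",c.mean(0),S(147,251,.1),np.linalg.norm(np.diff(c,axis=0),axis=1))
dx=(c[0]+c[1]-c[2]-c[3]);dy=(c[0]+c[3]-c[1]-c[2]);print("yaw",np.arctan2(dx[1],dx[0]),np.arctan2(-dy[0],dy[1]),"tin cap",T(490,331,.118))
print("wide",T(268,184,.02),S(251,216,.02));print("small",T(524,200,.02),S(276,367,.02))
print("sleeve",crop("top",179.5,156.5,.006,6,165,210),crop("top",158,161,.044,6,165,210),crop("side",156,105,.044,6,225,95))
for p in((409,195),(458,197),(457,273),(407,272)):print("mat",at("top",*p,.003))
E
```

```text
tray [0.5834 0.0443] [0.2446 0.1388 0.2469]
yaw -0.037280740859543526 -0.04713105608029248
trayS [0.5862 0.0447]
can cap [0.5546 0.0953] [0.5569 0.0948] shoulder [0.5539 0.0952]
tin [ 0.5485 -0.0003] [ 0.5515 -0.0011] [0.0502 0.0439 0.0494]
yaw -0.0009405296201873521 0.013270904455219192 tin cap [0.5489 0.0071]
wide [0.6082 0.0911] [0.6108 0.0919]
small [ 0.6053 -0.0032] [ 0.6065 -0.0045]
sleeve [0.4485 0.3006] [0.4474 0.2985] [0.4501 0.3008]
mat [ 0.5706 -0.2524]
mat [ 0.5693 -0.3815]
mat [ 0.3719 -0.3794]
mat [ 0.3709 -0.2495]
```

```bash
python3 -m handwheel '[[1.5,-2.3,0,0.03,0],[3.4,-5.2,0,0.03,0],[3.4,-5.2,0,0.03,0],[3.4,-5.2,0,0.03,0],[3.4,-5.2,0,0.03,0],[3.4,-5.2,0,0.03,0],[3.4,-5.2,0,0.03,0],[3.4,-5.2,0,0.03,0],[3.4,-5.2,0,0.03,0],[3.4,-5.2,0,0.03,0]]' 30
```

```text
t: 1.35
tool_pos: [0.4994, 0.0801, 0.4045]
orientation: [-0.0, -3.141, -0.0]
force: [0.3, 0.9, 1.5]
opening: 0.0926
gripper_force: 0.0
```

```bash
python3 -m handwheel '[[2.5,-4.0,0,0,0],[2.6,-4.1,0,0,0.2],[0,0,-3,0,0.25],[0,0,-3,0,0.25],[0,0,0,0,0.25],[0,0,0,0,0.25]]'
python3 - <<'E'
from plant import readout;print(readout.read_state()["tool_pos"],readout.read_state()["opening"])
E
```

```text
t: 2.1
tool_pos: [0.5499, 0.0012, 0.3457]
orientation: [0.001, 3.141, -0.0]
force: [1.1, 0.4, 0.5]
opening: 0.0697
gripper_force: 0.0
[0.54994106 0.00119089 0.34570846] 0.06969539588317718
```

```bash
python3 -m handwheel '[[0,-0.2,-2.5,0,0.25],[0,0,-2.5,0,0.25],[0,0,-2.5,0,0.25],[0,0,-2.4,0,0.25],[0,0,0,0,0.25],[0,0,0,0,0.35],[0,0,0,0,0.4],[0,0,0,0,0.45],[0,0,0,0,0.5],[0,0,0,0,0.5]]' 30
```

```text
t: 3.35
tool_pos: [0.5502, -0.0007, 0.2467]
orientation: [0.001, 3.14, 0.001]
force: [-0.7, 3.4, 6.4]
opening: 0.0499
gripper_force: 29.9
```

```bash
python3 -m handwheel '[[0,0,1,0,0.6],[0,0,2.5,0,0.6],[0,0,3,0,0.6],[-1,-2,1,0,0.6],[-1.5,-3.5,0,0,0.6],[-1.5,-3.5,0,0,0.6],[-1.5,-3.5,0,0,0.6],[-1.5,-3.5,0,0,0.6],[-1.5,-3.5,0,0,0.6],[-1.5,-3.5,0,0,0.6]]' && python3 -m handwheel '[[-1.5,-3.5,0,0,0.6],[-1.2,-3.0,0,0,0.6],[-0.3,-1.9,0,0,0.6],[0,0,-2,0,0.6],[0,0,-2.5,0,0.6],[0,0,-1.5,0,0.6],[0,0,-0.7,0,0.6],[0,0,-0.5,0,0.6],[0,0,0,0,0.6],[0,0,0,0,0.6]]'
```

```text
t: 4.6
tool_pos: [0.4487, -0.2319, 0.3204]
orientation: [-0.001, -3.14, -0.001]
force: [1.7, 0.3, -3.8]
opening: 0.0502
gripper_force: 29.9
t: 5.85
tool_pos: [0.42, -0.3151, 0.2495]
orientation: [0.001, 3.141, -0.001]
force: [-0.3, -0.4, -4.6]
opening: 0.0498
gripper_force: 29.9
```

```bash
python3 -m handwheel '[[0,0,-0.2,0,0.6],[0,0,-0.1,0,0.6],[0,0,-0.05,0,0.6],[0,0,0,0,0.6]]'
```

```text
t: 6.35
tool_pos: [0.4199, -0.315, 0.2457]
orientation: [0.001, 3.141, -0.0]
force: [-1.6, 2.5, 2.5]
opening: 0.0504
gripper_force: 29.9
```

```bash
python3 -m handwheel '[[0,0,0,0,0.4],[0,0,0,0,0.25],[0,0,0,0,0.25],[0,0,3,0,0.25],[0,0,4,0,0.25],[0,0,4,0,0.25],[1.5,4,0,0,0.25],[1.5,5,0,0,0.25],[1.5,5,0,0,0.25],[1.5,5,0,0,0.25]]' && python3 -m handwheel '[[1.5,5,0,0,0.25],[1.5,5,0,0,0.25],[1.5,5,0,0,0.25],[1.5,4,0,0,0.25],[1.5,3,0,0,0.25],[0,0,0,0,0.25],[0,0,0,0,0.25],[0,0,-3,0,0.25],[0,0,0,0,0.25],[0,0,0,0,0.25]]'
```

```text
t: 7.6
tool_pos: [0.48, -0.1234, 0.3555]
orientation: [0.002, 3.141, -0.0]
force: [0.3, 0.2, -0.9]
opening: 0.0698
gripper_force: 0.0
t: 8.85
tool_pos: [0.5548, 0.0943, 0.326]
orientation: [0.003, 3.141, -0.0]
force: [0.5, 0.3, -0.3]
opening: 0.0701
gripper_force: 0.0
```

Run:
```python
from plant import read_camera
import cv2,numpy as np
t=read_camera("top")[:,:,::-1];s=read_camera("side")[:,:,::-1]
f=lambda a:cv2.resize(a,(400,400),interpolation=cv2.INTER_CUBIC)
cv2.imwrite("pics/b.png",np.hstack([f(t[150:300,340:490]),f(s[100:400,225:525])]))
```

```text
(no output)
```

View pics/b.png

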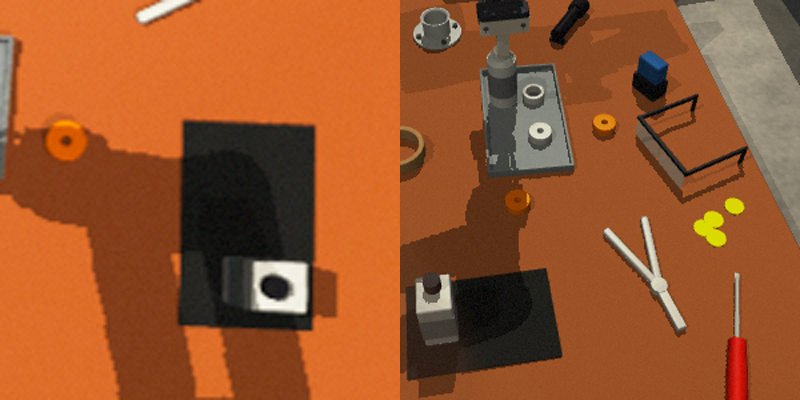

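The tin stands upright on the mat (near the front edge, about (272,287) in the left crop), and the rings and can are undisturbed. Next is the can.

```bash
python3 -m handwheel '[[0.1,0.1,-2,0,0.25],[0,0,-2.5,0,0.25],[0,0,-2.4,0,0.25],[0,0,-1,0,0.25],[0,0,0,0,0.25],[0,0,0,0,0.35],[0,0,0,0,0.4],[0,0,0,0,0.45],[0,0,0,0,0.5],[0,0,0,0,0.6]]' 30
```

```text
t: 10.2
tool_pos: [0.556, 0.0961, 0.2468]
orientation: [0.001, 3.141, 0.0]
force: [-0.4, -0.3, 3.2]
opening: 0.0499
gripper_force: 30.0
```

```bash
python3 -m handwheel '[[0,0,1,0,0.6],[0,0,2.5,0,0.6],[0,0,3,0,0.6],[0,-2,1,0,0.6],[-0.4,-4,0,0,0.6],[-0.4,-4,0,0,0.6],[-0.4,-4,0,0,0.6],[-0.4,-4,0,0,0.6],[-0.4,-4,0,0,0.6],[-0.4,-4,0,0,0.6]]' && python3 -m handwheel '[[-0.4,-4,0,0,0.6],[-0.4,-4,0,0,0.6],[-0.4,-4,0,0,0.6],[0,-3,0,0,0.6],[0,0,-2.5,0,0.6],[0,0,-2.5,0,0.6],[0,0,-1.5,0,0.6],[0,0,-0.7,0,0.6],[0,0,0,0,0.6],[0,0,0,0,0.6]]'
```

```text
t: 11.45
tool_pos: [0.5307, -0.1661, 0.3204]
orientation: [-0.002, -3.14, -0.0]
force: [0.7, -0.9, -1.2]
opening: 0.0494
gripper_force: 30.0
t: 12.7
tool_pos: [0.5202, -0.3141, 0.2504]
orientation: [0.001, 3.14, -0.002]
force: [-0.3, 0.7, -1.4]
opening: 0.0497
gripper_force: 30.0
```

```bash
python3 -m handwheel '[[0,0,-0.2,0,0.6],[0,0,-0.15,0,0.6],[0,0,-0.1,0,0.6],[0,0,0,0,0.6],[0,0,0,0,0.6]]' && python3 -m handwheel '[[0,0,0,0,0.4],[0,0,0,0,0.25],[0,0,0,0,0.25],[0,0,3,0,0.25],[0,0,4,0,0.25],[0,0,4,0,0.3],[1,4,0,0,0.35],[1.5,5,0,0,0.35],[1.5,5,0,0,0.35],[1.5,5,0,0,0.35]]' && python3 -m handwheel '[[1.5,5,0,0,0.35],[1,4,0,0,0.35],[0.6,3,0,0,0.35],[0,0,-4,0,0.35],[0,0,-4,0,0.35],[0,0,-4,0,0.35],[0,0,-4,0,0.35],[0,0,0,0,0.35],[0,0,0,0,0.35],[0,0,0,0,0.35]]'
```

```text
t: 13.32
tool_pos: [0.52, -0.314, 0.2458]
orientation: [0.001, 3.141, -0.001]
force: [-2.3, 2.1, 6.1]
opening: 0.0497
gripper_force: 30.0
t: 14.58
tool_pos: [0.575, -0.1224, 0.3548]
orientation: [0.002, 3.141, -0.0]
force: [0.5, -0.2, 0.3]
opening: 0.0604
gripper_force: 0.0
t: 15.82
tool_pos: [0.6058, -0.0039, 0.195]
orientation: [0.001, 3.141, -0.0]
force: [-0.2, -0.1, 0.9]
opening: 0.0605
gripper_force: 0.0
```

Run:
```python
from plant import read_camera
import cv2,numpy as np
t=read_camera("top")[:,:,::-1];s=read_camera("side")[:,:,::-1]
cv2.imwrite("pics/c.png",np.hstack([cv2.resize(t[150:300,240:490],None,fx=1.6,fy=1.6),cv2.resize(s[110:240,275:365],(300,433),interpolation=cv2.INTER_CUBIC)[:240],cv2.resize(s[280:390,220:360],(100,240))]))
cv2.imwrite("pics/c.png",cv2.resize(s[110:390,210:400],None,fx=2.1,fy=2.1,interpolation=cv2.INTER_CUBIC))
```

```text
(no output)
```

View pics/c.png

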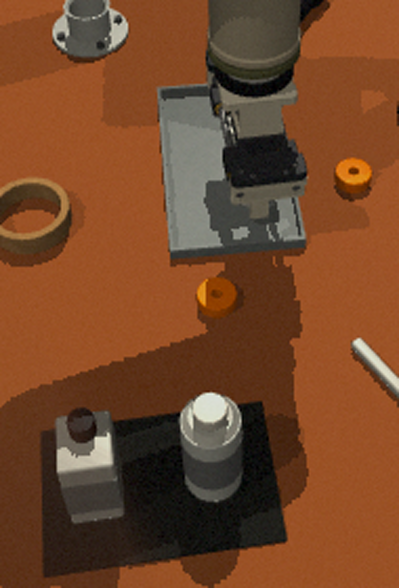

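Can and tin both stand upright on the mat. Before picking up the small ring, I'll centre it with two squeezes at different angles.

```bash
python3 -m handwheel '[[0,0,0,0,0.45],[0,0,0,0,0.55],[0,0,0,0,0.6],[0,0,0,0,0.6],[0,0,0,0,0.35],[0,0,0,0,0.35]]' 10 && python3 -m handwheel '[[0,0,1.6,0,0.35],[0,0,0,0.16,0.35],[0,0,0,0.16,0.35],[0,0,0,0.16,0.35],[0,0,0,0.16,0.35],[0,0,0,0.16,0.35],[0,0,0,0,0.35],[0,0,-1.6,0,0.35],[0,0,0,0,0.35]]' && python3 -m handwheel '[[0,0,0,0,0.45],[0,0,0,0,0.5],[0,0,0,0,0.6],[0,0,0,0,0.65],[0,0,0,0,0.65]]' 25
```

```text
t: 16.68
tool_pos: [0.6057, -0.004, 0.1947]
orientation: [-0.001, -3.142, 0.0]
force: [-0.2, -0.6, 0.4]
opening: 0.0547
gripper_force: 0.0
t: 17.8
tool_pos: [0.6047, -0.0039, 0.1926]
orientation: [1.218, -2.893, -0.003]
force: [0.1, -0.5, 0.1]
opening: 0.0604
gripper_force: 0.0
t: 18.42
tool_pos: [0.6059, -0.0039, 0.195]
orientation: [-1.222, 2.894, -0.0]
force: [0.0, -0.1, 1.4]
opening: 0.0394
gripper_force: 25.0
```

```bash
python3 -m handwheel '[[0,0,2,0,0.65],[0,0,4,0,0.65],[0,0,4,0,0.65],[-1.7,3.4,0,0,0.65],[-2,4,0,0,0.65],[-2,4,0,0,0.65],[-2,4,0,0,0.65],[-2,4,0,0,0.65],[-2,4,0,0,0.65],[-2,4,0,0,0.65]]' && python3 -m handwheel '[[-2,3,0,0,0.65],[0,0,0,0,0.65],[0,0,-2,0,0.65],[0,0,-2,0,0.65],[0,0,0,0,0.65],[0,0,0,0,0.65]]'
python3 - <<'E'
from plant import read_camera
import cv2,numpy as np
t=read_camera("top")[:,:,::-1];s=read_camera("side")[:,:,::-1]
f=lambda a:cv2.resize(a,None,fx=6,fy=6,interpolation=cv2.INTER_CUBIC)
cv2.imwrite("pics/d.png",np.hstack([f(t[195:275,165:225]),f(s[70:150,225:285])]))
E
```

```text
t: 19.68
tool_pos: [0.468, 0.2713, 0.2963]
orientation: [-1.222, 2.893, 0.0]
force: [1.1, 0.5, -1.2]
opening: 0.0395
gripper_force: 25.0
t: 20.42
tool_pos: [0.4494, 0.2997, 0.2559]
orientation: [-1.221, 2.893, -0.0]
force: [-0.0, 0.4, -1.7]
opening: 0.0392
gripper_force: 25.0
```

View pics/d.png

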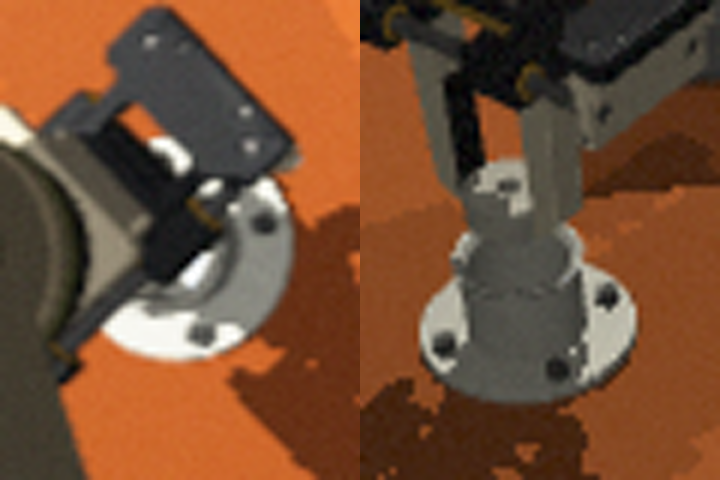

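Run:
```python
from h import *
print(crop("side",150,186,.081,6,225,70),crop("side",156,255,.044,6,225,70))
```

```text
[0.45183681 0.29979041] [0.4500512  0.30075576]
```

```bash
python3 -m handwheel '[[-0.15,0.05,0,0,0.65],[0,0,-1,0,0.65],[0,0,-0.8,0,0.65],[0,0,-0.3,0,0.65],[0,0,-0.2,0,0.65],[0,0,0,0,0.65],[0,0,0,0,0.65]]'
```

```text
t: 21.4
tool_pos: [0.4473, 0.3006, 0.2319]
orientation: [-1.222, 2.894, 0.0]
force: [0.6, 1.0, -1.7]
opening: 0.0394
gripper_force: 25.0
```

```bash
python3 -m handwheel '[[0.05,0,0,0,0.65],[0,0,0,0,0.5],[0,0,0,0,0.4],[0,0,0,0,0.35],[0,0,3,0,0.35],[0,0,4,0,0.35],[2,-4,0,0,0.35],[2,-4,0,0,0.35],[2,-4,0,0,0.35],[2,-4,0,0,0.35]]'
python3 - <<'E'
from plant import read_camera
import cv2,numpy as np
t=read_camera("top")[:,:,::-1];s=read_camera("side")[:,:,::-1]
f=lambda a,k:cv2.resize(a,None,fx=k,fy=k,interpolation=cv2.INTER_CUBIC)
cv2.imwrite("pics/e.png",np.hstack([f(t[210:260,165:225],6),f(s[95:145,225:285],6)]))
E
```

```text
t: 22.65
tool_pos: [0.5282, 0.1393, 0.302]
orientation: [-1.222, 2.894, -0.0]
force: [0.4, -0.5, -0.5]
opening: 0.0606
gripper_force: 0.0
```

View pics/e.png

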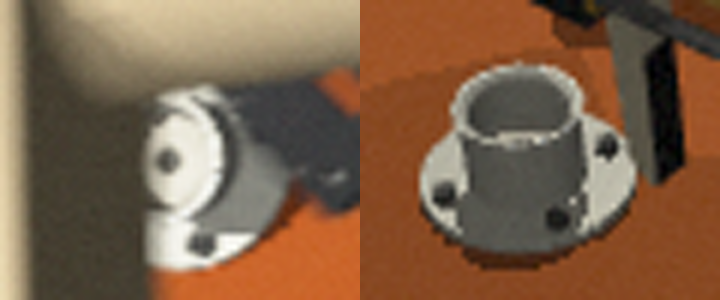

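The small ring lies flat in the sleeve, its hole centred at (168,160). Next is the wide ring.

```bash
python3 -m handwheel '[[2.7,-1.6,0,-0.16,0.35],[2.7,-1.6,0,-0.16,0.35],[2.7,-1.6,0,-0.16,0.35],[0,0,-4,-0.16,0.35],[0,0,-3,-0.16,0.35],[0,0,-1,0,0.35],[0,0,0,0,0.35]]'
```

```text
t: 23.62
tool_pos: [0.6085, 0.093, 0.2215]
orientation: [0.005, -3.14, -0.0]
force: [0.4, 0.1, 0.3]
opening: 0.0606
gripper_force: 0.0
```

```bash
python3 -m handwheel '[[0.1,-0.15,-1.6,0,0.35],[0,0,-1,0,0.35],[0,0,0,0,0.35],[0,0,0,0,0.45],[0,0,0,0,0.55],[0,0,0,0,0.6],[0,0,0,0,0.6],[0,0,0,0,0.4],[0,0,0,0,0.4]]' 10 && python3 -m handwheel '[[0,0,1.6,0,0.4],[0,0,0,0.16,0.42],[0,0,0,0.16,0.44],[0,0,0,0.16,0.44],[0,0,0,0,0.44],[0,0,-1.6,0,0.44],[0,0,0,0,0.44],[0,0,0,0,0.44]]' && python3 -m handwheel '[[0,0,0,0,0.5],[0,0,0,0,0.6],[0,0,0,0,0.65],[0,0,0,0,0.65]]' 25
```

```text
t: 24.75
tool_pos: [0.6096, 0.0911, 0.1956]
orientation: [-0.001, -3.141, 0.0]
force: [-0.8, -0.5, -0.3]
opening: 0.0538
gripper_force: 0.0
t: 25.75
tool_pos: [0.6095, 0.091, 0.1951]
orientation: [0.744, -3.051, -0.0]
force: [0.4, -0.3, 0.4]
opening: 0.0522
gripper_force: 0.0
t: 26.25
tool_pos: [0.6099, 0.0911, 0.1961]
orientation: [-0.745, 3.051, -0.0]
force: [-0.5, 0.1, 0.8]
opening: 0.0391
gripper_force: 25.0
```

```bash
python3 -m handwheel '[[0,0,2,0,0.65],[0,0,4,0,0.65],[0,0,4,0,0.65],[-2.5,3.5,0,0,0.65],[-3,4,0,0,0.65],[-3,4,0,0,0.65],[-3,4,0,0,0.65],[-3,4,0,0,0.65],[-1.65,1.45,0,0,0.65],[0,0,-2,0,0.65]]' && python3 -m handwheel '[[0,0,-2,0,0.65],[0,0,-1,0,0.65],[0,0,0,0,0.65],[0,0,0,0,0.65]]'
```

```text
t: 27.5
tool_pos: [0.4478, 0.3025, 0.2788]
orientation: [-0.749, 3.046, 0.002]
force: [0.1, 1.0, -0.2]
opening: 0.0389
gripper_force: 25.0
t: 28.0
tool_pos: [0.4487, 0.3007, 0.2468]
orientation: [-0.745, 3.051, 0.001]
force: [0.4, 0.0, -0.7]
opening: 0.0391
gripper_force: 25.0
```

```bash
python3 -m handwheel '[[-0.05,0,-0.7,0,0.65],[0,0,-0.5,0,0.65],[0,0,-0.25,0,0.65],[0,0,0,0,0.65],[0,0,0,0,0.65]]'
```

```text
t: 28.62
tool_pos: [0.4477, 0.3006, 0.2314]
orientation: [0.746, -3.052, 0.0]
force: [-0.6, -0.5, 1.3]
opening: 0.0392
gripper_force: 25.0
```

```bash
python3 -m handwheel '[[0,0,0,0,0.5],[0,0,0,0,0.4],[0,0,0,0,0.35],[0,0,3,0,0.35],[0,0,5,0,0.3],[0,0,5,0,0.25],[0.8,-5,0,-0.16,0.25],[0.8,-6,0,-0.16,0.25],[0.8,-6,0,-0.16,0.25],[0.8,-6,0,0,0.25]]' && python3 -m handwheel '[[0.8,-6,0,0,0.25],[0.8,-6,0,0,0.25],[0.8,-6,0,0,0.25],[0.8,-6,0,0,0.25],[0.8,-6,0,0,0.25],[0,-5,0,0,0.25],[0,-3.5,0,0,0.25],[0,0,0,0,0.25],[0,0,0,0,0.25]]'
python3 - <<'E'
from plant import read_camera
import cv2,numpy as np
t=read_camera("top")[:,:,::-1];s=read_camera("side")[:,:,::-1]
f=lambda a,k:cv2.resize(a,None,fx=k,fy=k,interpolation=cv2.INTER_CUBIC)
cv2.imwrite("pics/f.png",np.vstack([np.hstack([f(t[210:260,165:225],6),f(s[95:145,225:285],6)]),f(t[150:220,240:360],6)[:280]]))
E
```

```text
t: 29.88
tool_pos: [0.4796, 0.0688, 0.3615]
orientation: [0.004, 3.141, 0.0]
force: [0.1, 0.5, 0.3]
opening: 0.0695
gripper_force: 0.0
t: 31.0
tool_pos: [0.5197, -0.314, 0.3609]
orientation: [-0.002, -3.141, -0.001]
force: [0.5, 0.4, -1.0]
opening: 0.0701
gripper_force: 0.0
```

View pics/f.png

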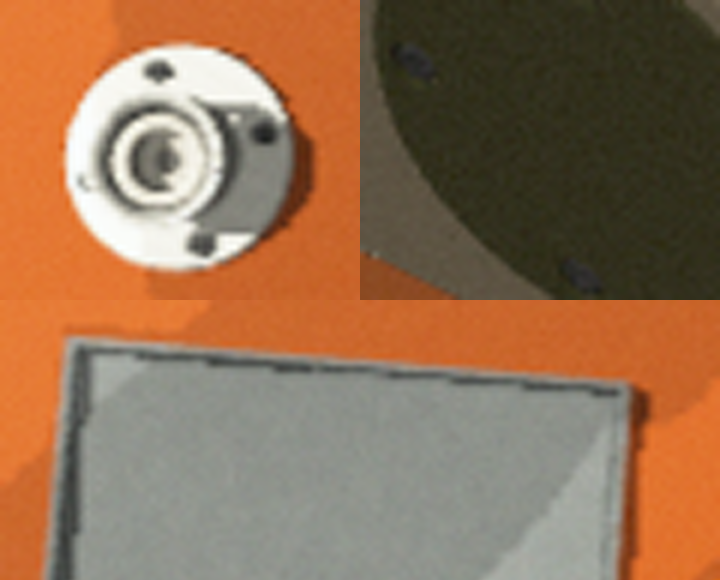

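Both rings are stacked concentrically in the sleeve, the wide ring on top (160,160), and the tray is empty. Now the can goes back.

```bash
python3 -m handwheel '[[0,0,-3,0,0.25],[0,0,-3,0,0.25],[0,0,-3,0,0.25],[0,0,-1.5,0,0.25],[0,0,-1,0,0.25],[0,0,0,0,0.25],[0,0,0,0,0.35],[0,0,0,0,0.45],[0,0,0,0,0.5],[0,0,0,0,0.6]]' 30 && python3 -m handwheel '[[0,0,1,0,0.6],[0,0,2.5,0,0.6],[0,0,3,0,0.6],[0.4,2,1,0,0.6],[0.4,4,0,0,0.6],[0.4,4,0,0,0.6],[0.4,4,0,0,0.6],[0.4,4,0,0,0.6],[0.4,4,0,0,0.6],[0.4,4,0,0,0.6]]' && python3 -m handwheel '[[0.4,4,0,0,0.6],[0.4,4,0,0,0.6],[0,4,0,0,0.6],[0,3,0,0,0.6],[0,0,-2.5,0,0.6],[0,0,-2.5,0,0.6],[0,0,-1.5,0,0.6],[0,0,-0.5,0,0.6],[0,0,0,0,0.6],[0,0,0,0,0.6]]'
```

```text
t: 32.35
tool_pos: [0.52, -0.3146, 0.2471]
orientation: [0.001, 3.141, -0.001]
force: [-0.2, 1.3, 4.2]
opening: 0.0496
gripper_force: 30.0
t: 33.6
tool_pos: [0.5471, -0.0519, 0.3203]
orientation: [-0.0, -3.14, -0.001]
force: [0.6, 0.3, -2.0]
opening: 0.0497
gripper_force: 29.9
t: 34.85
tool_pos: [0.5562, 0.0956, 0.2524]
orientation: [0.002, 3.14, 0.0]
force: [-0.0, 0.1, -1.6]
opening: 0.0498
gripper_force: 29.9
```

```bash
python3 -m handwheel '[[0,0,-0.2,0,0.6],[0,0,-0.15,0,0.6],[0,0,-0.1,0,0.6],[0,0,0,0,0.6],[0,0,0,0,0.6]]'
```

```text
t: 35.48
tool_pos: [0.5561, 0.0956, 0.248]
orientation: [0.001, 3.14, 0.0]
force: [-2.9, -0.1, 6.2]
opening: 0.0493
gripper_force: 30.0
```

```bash
python3 -m handwheel '[[0,0,0,0,0.4],[0,0,0,0,0.25],[0,0,0,0,0.25],[0,0,3,0,0.25],[0,0,4,0,0.25],[0,0,4,0,0.25],[-1.6,-4.5,0,0,0.25],[-1.5,-5,0,0,0.25],[-1.5,-5,0,0,0.25],[-1.5,-5,0,0,0.25]]' && python3 -m handwheel '[[-1.5,-5,0,0,0.25],[-1.5,-5,0,0,0.25],[-1.5,-5,0,0,0.25],[-1.5,-4,0,0,0.25],[-1.5,-2.55,0,0,0.25],[0,0,0,0,0.25],[0,0,0,0,0.25]]'
```

```text
t: 36.72
tool_pos: [0.494, -0.1008, 0.3568]
orientation: [0.001, 3.141, -0.0]
force: [0.9, -0.3, 0.6]
opening: 0.0697
gripper_force: 0.0
t: 37.6
tool_pos: [0.4199, -0.3145, 0.3566]
orientation: [0.002, 3.142, 0.001]
force: [0.3, 0.8, -0.1]
opening: 0.0699
gripper_force: 0.0
```

```bash
python3 -m handwheel '[[0,-0.05,-3,0,0.25],[0,0,-3,0,0.25],[0,0,-3,0,0.25],[0,0,-1.5,0,0.25],[0,0,-0.6,0,0.25],[0,0,0,0,0.25],[0,0,0,0,0.35],[0,0,0,0,0.45],[0,0,0,0,0.5],[0,0,0,0,0.6]]' 30 && python3 -m handwheel '[[0,0,1,0,0.6],[0,0,2.5,0,0.6],[0,0,3,0,0.6],[1,2,1,0,0.6],[1.5,3.5,0,0,0.6],[1.5,3.5,0,0,0.6],[1.5,3.5,0,0,0.6],[1.5,3.5,0,0,0.6],[1.5,3.5,0,0,0.6],[1.5,3.5,0,0,0.6]]' && python3 -m handwheel '[[1.5,3.5,0,0,0.6],[1.2,3.0,0,0,0.6],[0.3,1.9,0,0,0.6],[0,0,-2,0,0.6],[0,0,-2.5,0,0.6],[0,0,-1.5,0,0.6],[0,0,-0.7,0,0.6],[0,0,-0.3,0,0.6],[0,0,0,0,0.6],[0,0,0,0,0.6]]'
```

```text
t: 38.85
tool_pos: [0.42, -0.3155, 0.2464]
orientation: [0.001, 3.141, -0.001]
force: [0.0, 3.4, 5.2]
opening: 0.0501
gripper_force: 29.9
t: 40.1
tool_pos: [0.5198, -0.0843, 0.3205]
orientation: [-0.001, -3.141, 0.0]
force: [0.4, -0.5, -3.8]
opening: 0.0499
gripper_force: 29.9
t: 41.35
tool_pos: [0.5502, -0.0015, 0.2516]
orientation: [0.001, 3.14, -0.0]
force: [0.1, 0.3, -3.4]
opening: 0.05
gripper_force: 29.9
```

Contact is expected at about 0.2474.

```bash
python3 -m handwheel '[[0,0.05,-0.2,0,0.6],[0,0,-0.1,0,0.6],[0,0,-0.1,0,0.6],[0,0,0,0,0.6],[0,0,0,0,0.6]]'
```

```text
t: 41.98
tool_pos: [0.55, -0.0008, 0.2474]
orientation: [0.001, 3.141, 0.0]
force: [-3.4, 2.2, 5.7]
opening: 0.0501
gripper_force: 29.9
```

Release, then retreat along the path I came in on, so the cameras see the scene.

```bash
python3 -m handwheel '[[0,0,0,0,0.4],[0,0,0,0,0.25],[0,0,0,0,0.25],[0,0,3,0,0.25],[0,0,4,0,0.25],[0,0,5,0,0.25],[-1,-5,0,0,0.25],[-1,-5,0,0,0.25],[-1,-5,0,0,0.25],[-1,-5,0,0,0.25]]' && python3 -m handwheel '[[-1,-5,0,0,0.25],[-1,-5,0,0,0.25],[-1,-5,0,0,0.25],[-1,-5,0,0,0.25],[-1,-5,0,0,0.25],[0,0,0,0,0.25],[0,0,0,0,0.25]]'
python3 - <<'E'
from plant import read_camera
import cv2,numpy as np
t=read_camera("top")[:,:,::-1];s=read_camera("side")[:,:,::-1]
cv2.imwrite("pics/top9.png",t)
f=lambda a,k:cv2.resize(a,None,fx=k,fy=k,interpolation=cv2.INTER_CUBIC)
cv2.imwrite("pics/g.png",f(t[150:225,240:350],7))
cv2.imwrite("pics/g2.png",f(t[100:265,165:465],2.6))
E
```

```text
t: 43.22
tool_pos: [0.5092, -0.2025, 0.3668]
orientation: [0.001, 3.141, -0.0]
force: [-0.3, -0.4, 0.4]
opening: 0.0698
gripper_force: 0.0
t: 44.1
tool_pos: [0.4597, -0.4508, 0.3662]
orientation: [-0.002, -3.141, -0.001]
force: [0.1, 0.4, -0.3]
opening: 0.07
gripper_force: 0.0
```

View pics/g.png

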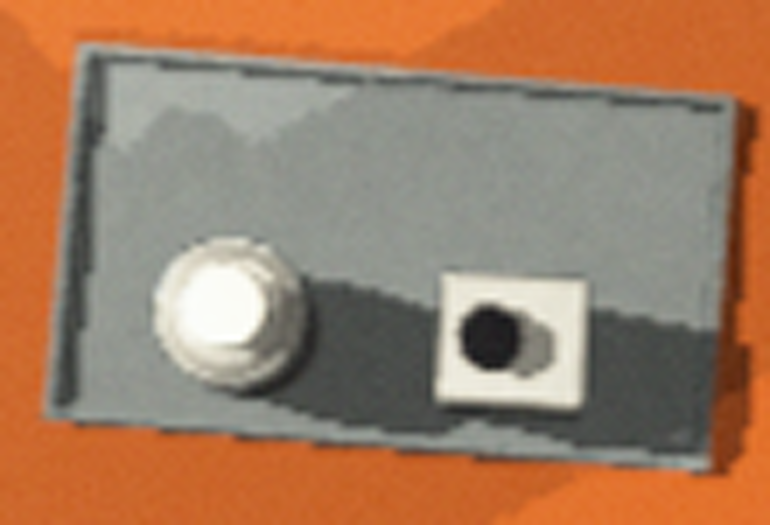

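View pics/g2.png

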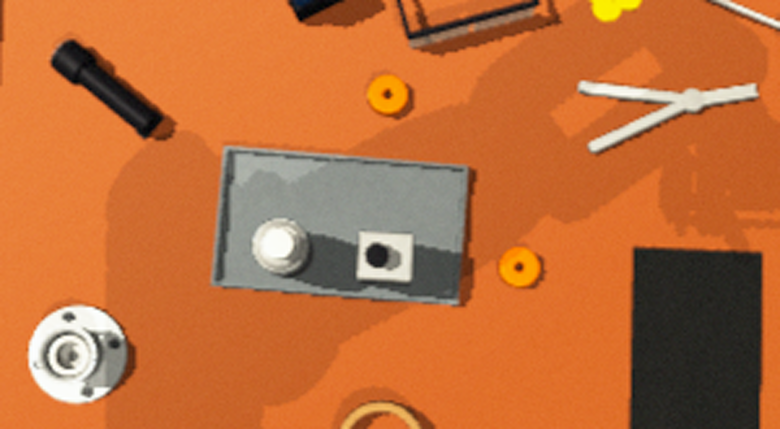

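The can is at (230,312) and the tin at about (512,340) in the crop, within about 1 mm of where they started. The rings are in the sleeve, and the torch and pliers are where they were.

```bash
python3 -c "
from plant import job;print(job.close_job())"
```

```text
the job is handed in; nothing more can be done
None
```

The job is done and handed in at about 44 s of the 136 s allowed: both rings lie in the sleeve with the small-hole ring below and the wide-hole ring on top, and the can and tin stand upright in the tray within about 1 mm of where they started.

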